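# Lift the stencil off a printed circuit board

### The arm

A 7-joint arm with a two-finger parallel gripper is mounted at the origin on the work surface. World frame = base frame: x ahead of the robot, y to its left, z up, the work surface at z = 0. Lengths are in m, angles in rad, forces in N, time in s.
With the tool pointing down it reaches from about 0.425 to 0.925 m from the base axis. Payload 6.8 kg.
Tool frame: the origin (TCP) lies at the very end of the fingers, on their centre line; the grasp point (between the pads) lies 19 mm behind it (r.grip_point_offset is the distance from the TCP to the grasp point, in m); z points along the fingers, y is the line along which they close (so a half turn about z gives the same grasp; the last joint's range is limited). The gripper opens to 85 mm and grips with 20 to 120 N. Pads are 22 mm wide; open, the fingers measure 114 mm over their backs; the gripper's body (76 mm by 85 mm) begins 54 mm behind the grasp point. The pads swing forward as they close: fully open they stand 13 mm farther back than shut.
Start: joints at [-1.232, 0.477, 0.022, 1.555, -0.011, 1.109, -0.083], TCP at [0.292, 0.609, 0.207] pointing down, gripper open.
Joint ranges: [-2.96, 2.96], [-0.34, 2.1], [-1.41, 1.46], [0.24, 2.44], [-1.37, 4.51], [0.17, 1.92], [-2.96, 2.96]. Speed limits (rad/s): [2.39, 2.39, 3.14, 3.14, 3.14, 3.14, 3.14].

### API

Orientations are given as a rotation vector (axis times angle).
In Python, from bench import status, eyes, r gives the robot as it stands.
- The arm moves only by the shell command python3 -m crank 'ROWS' [OPENING] [FORCE]. ROWS is JSON, a list of rows, each a list of 6 numbers: the shift along the tool's x, y, z normalised to -1 to 1, where 1 is 0.02 m, then the turn, a rotation vector about the tool's x, y, z normalised to -1 to 1, where 1 is 45 degrees. A call has 1 to 12 rows; each row shifts and turns the commanded pose from where the row before left it, along the tool's axes as they then stand; what a row does not reach is not made up. A row lasts 1/10 s, in which the tool goes at most 50 mm and 8.59 degrees, less where a joint would pass 70% of its speed; a pose out of reach is approached as far as the arm can. A call with a number of a shift or a turn outside -1 to 1 is refused whole. A call with a gripper value outside its range is refused whole. OPENING is the opening, from 0 (shut) to 1 (fully open), set as the call begins (- or left out, the last holds). The fingers move at their own pace and stop on an object; FORCE is the grip in N (left out, the last holds). Time passes only in rows, so rows that do not move let the fingers close. It gives the time, the measured TCP pose, the force, the opening and the grip force at its end, in the units of the state.
- status.get_obs(): the state, without advancing time (a new reading comes with each control period).
- eyes.grab_frame(name): name is "scene" or "top" or "wrist"; returns a dict with "image" (400x640x3 uint8, red, green, blue), "depth" (400x640 float32, m along the optical axis (not along the pixel's ray), 0 where there is no reading), "fovy" (degrees; the focal length in pixels is half the picture's height over the tangent of half this angle, whatever the lens; pixels are square), "cx", "cy" (the principal point, pixels), "k1" (the pictures are not rectified: a ray, as slopes to the right and down, at radius r is drawn at 1 + k1 r^2 times it, then the intrinsics apply), "world_to_cam" (4x4, takes a point from world to camera coordinates). Camera axes: x right, y up, looking along -z (the intrinsics and any distortion apply to the point x, -y, -z); pixel columns grow to the right and rows downward; lengths in m; the calibration is good to about 2 mm. A picture is of the moment at which its call begins.
- r.hand_in(): hands the job in; it is judged then, once.
The state is a dict: "clock": time; "joints": joint angles; "qvel": joint speeds; "tau": joint torques, N m; "tcp_pos": TCP position; "orientation": TCP orientation; "contact_force": force on the tool from outside, world axes, zero at the start; "moment": the same for the moment, N m; "grip_width": finger opening in m; "gripper_force": force on a finger pad.
Only numpy, scipy, OpenCV 4.12 (cv2) and the standard library are available. Lean on these libraries where they do the work, as an engineer would, in place of code of your own. Each camera call takes 0.05 s, during which the arm holds its last target. There are 200 camera calls.

### The job

The board in the bench stencil printer has been printed and a colleague is waiting to slide it out. With your fingertips push the frame catch aside by its orange knob, then press the red lift lever slowly down, taking about three seconds, until it is fully down on its stop, so that its short end raises the heavy stencil frame off the board; finish while still holding the lever down. Work gently: do not grip or force anything or touch the frame itself, and leave the other things on the bench where they are.

Things in the scene. Friction and masses are not known exactly. Their poses are not given: they have to be found in the camera images.
- stencil_frame: The heavy flap of the bench stencil printer: a grey aluminium frame with a steel stencil foil, about 3.2 kg, 255 mm deep, 320 mm wide, top 83 mm above the bench, hinged along its far side. Origin: middle of its front edge, 71 mm above the bench; x from front to rear, y to the left. Level at the start; its tilt is about 0.165 rad and its front edge 45 mm higher with the lever down. Falls back if the lever is let go.
- lift_lever (a joint): Lift lever at the right of the printer's front, long end towards the robot, turning in an upright plane along front-to-rear. 0 = at rest, long end raised, roller of the short end just under the frame's front bar; grows as the long end is pressed down (rad); 0.58 = on its rubber stop, which gives 2 mm per 5 N. Raising the frame takes 6 to 10 N on the pad. It swings back if released.
- lever_pad (a point): Centre of the upper face of the red pad on the long end of the lever: 80 mm long (along the lever), 44 mm wide, 12 mm thick. At rest this point is 147 mm above the bench and the pad slopes up towards the robot by 0.30 rad; on the stop it is about 51 mm above the bench and slopes down by 0.28 rad. It moves on an arc about point lever_pivot and comes some 21 mm nearer to the robot on the way.
- lever_pivot (a point): Axis of the lever's pin, 63 mm above the bench, 55 mm in front of and 100 mm to the right of the frame's origin; seen from above, the pad lies from it straight towards the printer's front. The centre of the pad's upper face is 171 mm from it.
- catch (a joint): Swivelling catch that holds the frame down: a flat dark steel arm on an upright post, turning about the vertical (1 to 2 N at the knob), staying where left. 0 = nose over the frame's front bar, knob towards the robot (starts at 0 to 0.3); grows clockwise seen from above, the knob going left (seen from the robot), then towards the printer (rad). Off the frame from 1.0; stop at 1.5.
- catch_knob (a point): Middle of the top of the catch's upright orange knob: 22 mm diameter, its orange part reaching from 95 to 125 mm above the bench, on the end of the arm (arm 18 mm wide, 86 to 93 mm above the bench).
- catch_pivot (a point): Axis of the catch's post, at the top of the arm's hub 97 mm above the bench (hub 24 mm diameter); 58 mm from the middle of the knob.
- paste_jar: Jar of solder paste with a green cap, 60 mm diameter, 55 mm high, 0.28 kg, standing in front of the printer between lever and catch. Origin: centre of its underside. Leave it alone.
- squeegee: Metal squeegee lying on the bench to the left, blade 160 mm wide with a wooden handle, 22 mm high at most. Origin: underside of the blade holder's middle. Leave it alone.
- paste_spatula: Spatula 190 mm long lying on the bench in front of the printer, to the right of the lever. Origin: underside of its middle. Leave it alone.
- wash_bottle: White bottle with a red cap, 64 mm diameter, 150 mm high, at the right. Origin: centre of its underside. Leave it alone.
- solder_reel: Blue reel of solder wire, 60 mm diameter, 48 mm high, standing at the right. Origin: centre of its underside. Leave it alone.
- pliers: Pliers with yellow handles, 140 mm long, lying in front of the printer at the left. Origin: under the rivet. Leave them alone.

How it is judged:
On the way, in this order (a step that is already met when the one before it is completed fails the run):
1. the catch is swung aside, off the frame, while the frame is still down (value of joint catch above 1.1 rad and angle between stencil_frame's own z axis and vertical below 0.02 rad), for 0.2 s.
2. the lever is pressed right down by the fingers and the frame is up (value of joint lift_lever above 0.54 rad and angle between stencil_frame's own z axis and vertical above 0.14 rad and contact force between the fingers and lift_lever above 1.5 N), for 0.3 s.
At the end, for the whole second after the job is handed in: The catch is aside (1.1 rad or more), the lever is held down on its stop by the fingers (0.54 rad or more, at least 1.5 N, at rest), its short end carries the stencil frame tilted 0.14 rad or more, and every other thing is within 20 mm of where it stood (all of step 2 and value of joint catch above 1.1 rad and velocity of joint lift_lever between -0.1 and 0.1 rad/s and contact force between lift_lever and stencil_frame above 2 N and distance of each of paste_jar, squeegee, paste_spatula, wash_bottle, solder_reel, pliers from where it was at the start of the episode below 0.02 m); the arm keeps its last pose, push and grip.
It fails at once if the front edge of the stencil frame rises or falls faster than 7 cm/s (about 17 cm/s at the lever's pad) (linear speed of stencil_frame above 0.07 m/s).
It fails at once if the robot touches the stencil frame (contact force between any of the fingers, the arm and stencil_frame above 0.5 N).
It fails at once if the lever is gripped or forced (over 40 N) (contact force between the fingers and lift_lever above 40 N).
It fails at once if the catch is gripped or forced (over 40 N) (contact force between the fingers and catch above 40 N).
It fails at once if another thing on the bench is moved or lifted by more than 20 mm (distance of any of paste_jar, squeegee, paste_spatula, wash_bottle, solder_reel, pliers from where it was at the start of the episode above 0.02 m).
It also fails if it takes over 48 s, if anything falls off the work surface, if the arm or the gripper's body presses on something with over 40 N, if the wrist force passes 120 N, or if a joint passes its speed limit or range.

## Working session

There is one attempt and no reset: what is moved stays moved. The work goes in short steps, Python scripts to look and compute and a shell command to move; the robot and the scene stay as the last step left them, time stands still between calls to the robot, and variables do not carry over. Pictures are saved under pics/ and viewed, at most 10 in all, crops included, and the job is handed in when it is done.

```bash
ls; mkdir -p pics
cat > h.py <<'E'
import numpy as np, cv2
from bench import status, eyes, r
def grab(n):
    f=eyes.grab_frame(n); np.savez(f'pics/{n}.npz',**f); return f
def load(n): return dict(np.load(f'pics/{n}.npz'))
def ray(f,uv):
    fl=200/np.tan(np.radians(float(f['fovy']))/2)
    K=np.array([[fl,0,f['cx']],[0,fl,f['cy']],[0,0,1.]])
    p=cv2.undistortPoints(np.array([[uv]],float),K,np.array([float(f['k1']),0,0,0,0]))[0,0]
    W=f['world_to_cam']; R=W[:3,:3]; 
    return -R.T@W[:3,3], R.T@np.array([p[0],-p[1],-1.])
def onz(f,uv,z):
    o,d=ray(f,uv); return o+d*(z-o[2])/d[2]
def dep(f,uv):
    o,d=ray(f,uv); return o+d*float(np.median(f['depth'][int(uv[1])-1:int(uv[1])+2,int(uv[0])-1:int(uv[0])+2]))
def tri(f,a,g,b):
    o,d=ray(f,a);p,e=ray(g,b); s=np.linalg.lstsq(np.stack([d,-e],1),p-o,rcond=None)[0]
    return (o+s[0]*d+p+s[1]*e)/2, np.linalg.norm(o+s[0]*d-p-s[1]*e)
E
python3 - <<'E'
from h import *
for n in("scene","top"):
    f=grab(n); cv2.imwrite(f'pics/{n}.png',f['image'][:,:,::-1]); print(n,f['fovy'],f['k1'],(-f['world_to_cam'][:3,:3].T@f['world_to_cam'][:3,3]).round(3))
print(status.get_obs())
E
```

```text
pics
scene 44.23261321478912 -0.004948460200062748 [ 1.697 -0.239  1.268]
top 52.05949503437788 -0.041515142786934744 [ 0.477 -0.016  1.11 ]
{'clock': 0.1, 'joints': array([-1.23211418,  0.47770996,  0.02235614,  1.55638428, -0.01151148,
        1.109264  , -0.0831092 ]), 'qvel': array([-0.00112351, -0.00158045, -0.00175034, -0.00201879,  0.00043912,
        0.00056397, -0.00091589]), 'tau': array([ 4.73768654e-03, -5.97767508e+01,  1.61422905e+00, -2.81954277e+01,
        1.29595469e-02,  4.98993948e-03,  2.46019738e-06]), 'tcp_pos': array([0.29141138, 0.60821142, 0.20561484]), 'orientation': array([-6.95935750e-01, -3.06328283e+00,  2.54158868e-03]), 'contact_force': array([-0.58369444, -0.17892596,  0.02339978]), 'moment': array([0.04782925, 0.00159671, 0.0483203 ]), 'gripper_force': 0.0, 'grip_width': 0.08573325689778334}
```

View pics/scene.png

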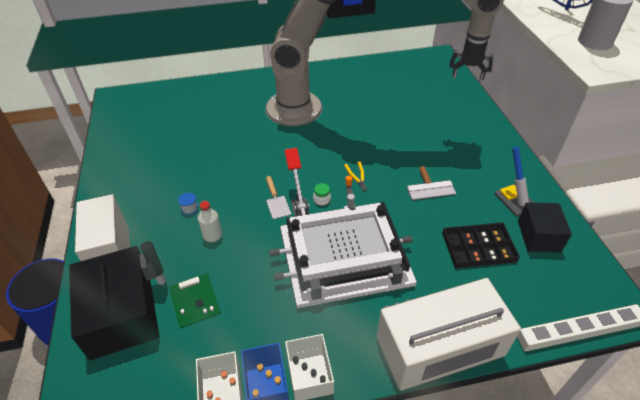

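View pics/top.png

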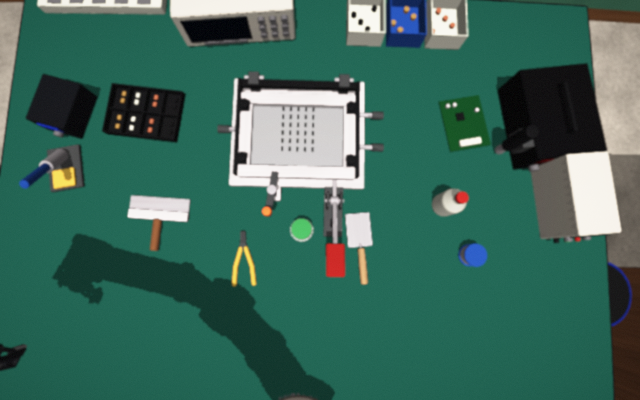

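The top view shows the knob at about (266,211), the catch hub at (272,188), the pad at (335,260), the jar at (301,230) and the pliers at (243,260). In the scene view the pad is at (293,158) and the knob at (348,181). Next I'll measure these by colour.

```bash
cat > m.py <<'E'
from h import *
def blob(f,lo,hi,box):
    hsv=cv2.cvtColor(f['image'],cv2.COLOR_RGB2HSV); m=cv2.inRange(hsv,lo,hi)
    k=np.zeros_like(m); x0,y0,x1,y1=box; k[y0:y1,x0:x1]=m[y0:y1,x0:x1]
    c=max(cv2.findContours(k,0,2)[0],key=cv2.contourArea); M=cv2.moments(c)
    return (M['m10']/M['m00'],M['m01']/M['m00']), c
t,s=load('top'),load('scene')
red=((0,170,90),(4,255,255)); org=((6,140,90),(16,255,255)); grn=((50,150,100),(70,255,255))
for n,c,bt,bs in(("pad",((0,150,80),(6,255,255)),(320,235,350,285),(280,140,305,172)),("knob",((5,120,80),(18,255,255)),(258,203,274,219),(343,174,354,188)),("jar",((50,150,100),(70,255,255)),(285,215,317,245),(310,180,335,200))):
    a,ca=blob(t,*c,bt);b,cb=blob(s,*c,bs); p,e=tri(t,a,s,b)
    print(n,np.round(a,1),np.round(b,1),cv2.boundingRect(ca),p.round(3),round(e,4),'depth',dep(t,a).round(3),dep(s,b).round(3))
    if n=='pad':
        for q in cv2.boxPoints(cv2.minAreaRect(ca)): print('  corner',q,dep(t,q).round(3),onz(t,q,.147).round(3))
for n,uv in(("hub",(272,188)),("jar top",(301,229)),("frame L",(231,184)),("frame R",(364,184))): print(n,onz(t,uv,.09).round(3),dep(t,uv).round(3))
for n,f,b in(("a",t,(215,165,385,295)),("b",s,(250,130,420,250))):
    x0,y0,x1,y1=b; cv2.imwrite(f'pics/crop{n}.png',cv2.resize(f['image'][y0:y1,x0:x1,::-1],None,fx=4.5,fy=4.5,interpolation=2))
E
python3 m.py
```

```text
pad [335.  259.8] [292.4 158.3] (326, 243, 19, 34) [ 0.468 -0.078  0.14 ] 0.0026 depth [ 0.468 -0.077  0.145] [ 0.472 -0.08   0.143]
  corner [326. 243.] [ 0.511 -0.061  0.001] [ 0.507 -0.055  0.147]
  corner [344. 243.] [ 0.512 -0.11   0.   ] [ 0.508 -0.097  0.147]
  corner [344. 276.] [ 0.424 -0.11   0.002] [ 0.431 -0.098  0.147]
  corner [326. 276.] [ 0.423 -0.062  0.001] [ 0.43  -0.056  0.147]
knob [266.5 210.7] [348.6 180.5] (262, 206, 10, 10) [0.584 0.09  0.11 ] 0.0028 depth [0.582 0.089 0.124] [0.593 0.085 0.12 ]
jar [300.7 223.3] [321.5 189.4] (300, 223, 2, 2) [0.558 0.005 0.06 ] 0.0062 depth [0.559 0.008 0.054] [0.55  0.003 0.052]
hub [0.644 0.081 0.09 ] [0.643 0.081 0.096]
jar top [0.542 0.006 0.09 ] [0.544 0.006 0.054]
frame L [0.652 0.185 0.09 ] [0.662 0.197 0.03 ]
frame R [ 0.659 -0.151  0.09 ] [ 0.675 -0.163  0.001]
```

View pics/cropa.png

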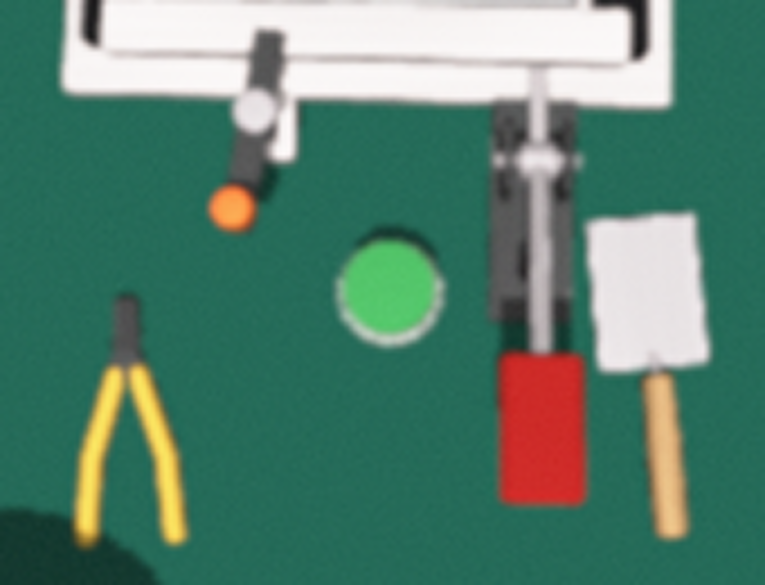

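The crop confirms the knob at (232,208), the hub at (254,110), and the jar well clear to the right. I'll shut the fingers, turn the tool until its x axis lies along world y, and move near the knob at height.

```bash
python3 -m crank '[[0,0,0,0,0,0.179],[0,0,0,0,0,0.179],[0,0,0,0,0,0.179],[0,0,0,0,0,0.179],[0,0,0,0,0,0.179],[0,0,0,0,0,0.179],[0,0,0,0,0,0.179],[0,0,0,0,0,0.179]]' 0 20
python3 -m crank '[[-1,0.5,0,0,0,0],[-1,0.5,0,0,0,0],[-1,0.5,0,0,0,0],[-1,0.5,0,0,0,0],[-1,0.5,0,0,0,0],[-1,0.5,0,0,0,0],[-1,0.5,0,0,0,0],[-1,0.5,0,0,0,0],[-1,0.5,0,0,0,0],[-1,0.5,0,0,0,0],[-1,0.5,0,0,0,0],[-1,0.5,0,0,0,0]]'
python3 -m crank '[[-1,0.5,0,0,0,0],[-1,0.5,0,0,0,0],[-1,0.5,0,0,0,0],[-1,0.5,0,0,0,0],[-1,0.5,0,0,0,0],[-1,0.5,0,0,0,0],[-1,0.5,0,0,0,0],[-1,0.5,0,0,0,0],[-1,0.5,0,0,0,0],[-1,0.5,0,0,0,0],[-1,0.5,0,0,0,0],[-1,0.5,0,0,0,0]]'
python3 -c "
from h import *
print(status.get_obs())
t=load('top')
for n,uv,z in(('pin',(335,200.6),.063),('front bar L edge',(238,177.5),.083),('R',(355,178.5),.083),('hub',(271.6,189.5),.097)): print(n,onz(t,uv,z).round(3))"
```

```text
clock: 0.9
tcp_pos: [0.2915, 0.6084, 0.2059]
orientation: [2.228, 2.214, -0.002]
contact_force: [-0.5, -0.5, -0.9]
grip_width: -0.0002
gripper_force: 0.0
clock: 2.1
tcp_pos: [0.4121, 0.367, 0.2065]
orientation: [-2.222, -2.22, -0.0]
contact_force: [-0.5, -0.1, 0.7]
grip_width: 0.0001
gripper_force: 0.0
clock: 3.3
tcp_pos: [0.5315, 0.1269, 0.2065]
orientation: [-2.222, -2.22, -0.0]
contact_force: [0.1, -0.3, 0.5]
grip_width: -0.0005
gripper_force: 0.0
{'clock': 3.3, 'joints': array([-0.73701053,  0.28087796,  0.47333552,  1.89020416, -0.15055209,
        1.00507155, -0.19954179]), 'qvel': array([ 0.35747865,  0.09391805,  0.09516707, -0.10083007, -0.07392542,
        0.02873285,  0.47099795]), 'tau': array([-2.15224631e+00, -4.15056753e+01,  4.34433103e+00, -2.57313699e+01,
        1.29091870e-01,  6.40878483e-03, -6.32395875e-01]), 'tcp_pos': array([0.53147171, 0.1269297 , 0.20654894]), 'orientation': array([-2.22239028e+00, -2.22025989e+00, -3.61804996e-04]), 'contact_force': array([ 0.0861309 , -0.28494068,  0.53062201]), 'moment': array([-0.04619546, -0.03755672, -0.05562526]), 'gripper_force': 0.0, 'grip_width': -0.0005176117152487541}
pin [ 0.619 -0.08   0.063]
front bar L edge [0.67  0.169 0.083]
R [ 0.674 -0.129  0.083]
hub [0.639 0.082 0.097]
```

```bash
python3 -m crank '[[-1,0.6,0,0,0,0],[-1,0.6,0,0,0,0],[-1,0.6,0,0,0,0],[-1,0.6,0,0,0,0],[0,0,0,0,0,0],[0,0,1,0,0,0],[0,0,1,0,0,0],[0,0,1,0,0,0],[0,0,1,0,0,0],[0,0,1,0,0,0],[0,0,0,0,0,0],[0,0,0,0,0,0]]'
python3 -c "
from h import *
for n in('scene','top','wrist'):
    f=grab(n); b=(230,140,390,260) if n=='top' else (240,110,400,230)
    x0,y0,x1,y1=b if n!='wrist' else (0,0,640,400)
    cv2.imwrite(f'pics/{n}2.png',cv2.resize(f['image'][y0:y1,x0:x1,::-1],(640,480 if n!='wrist' else 400),interpolation=2))
A=cv2.imread('pics/top2.png');B=cv2.imread('pics/scene2.png');C=cv2.imread('pics/wrist2.png')
cv2.imwrite('pics/c2.png',np.vstack([np.hstack([cv2.resize(A,(400,300)),cv2.resize(B,(400,300))]),np.hstack([cv2.resize(C,(480,300)),np.zeros((300,320,3),np.uint8)])]))"
```

```text
clock: 4.5
tcp_pos: [0.579, 0.0486, 0.1068]
orientation: [-2.222, -2.221, 0.0]
contact_force: [0.6, 0.1, 0.4]
grip_width: 0.0002
gripper_force: 0.0
```

View pics/c2.png

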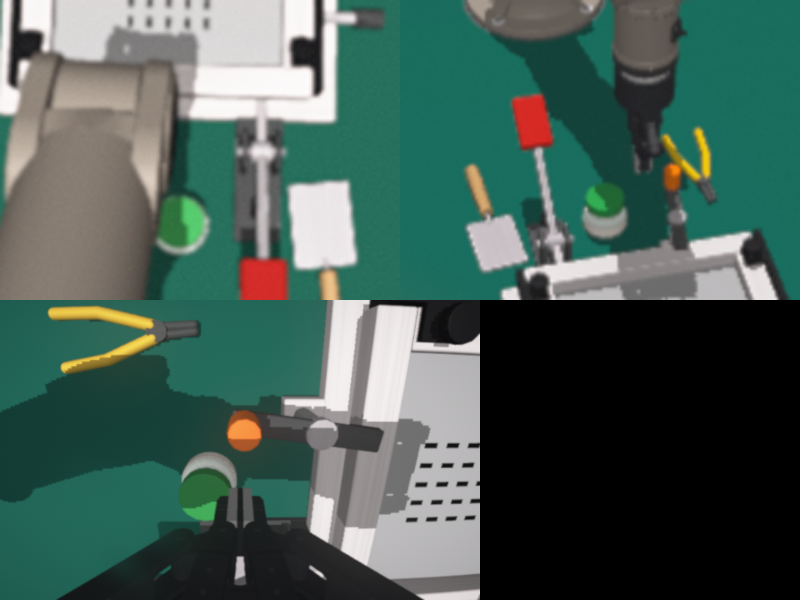

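The wrist view puts the closed fingertips at (240,495), on the right side of the orange knob at (245,430), with everything else clear. Next I push the knob along its arc.

```bash
python3 -m crank '[[0.25,0,0,0,0,0],[0.25,0,0,0,0,0],[0.25,0,0,0,0,0],[0.25,0,0,0,0,0],[0.25,0,0,0,0,0],[0.25,0,0,0,0,0],[0.25,0,0,0,0,0],[0.25,0,0,0,0,0]]'
python3 -m crank '[[0.28,0.08,0,0,0,0],[0.28,0.08,0,0,0,0],[0.28,0.08,0,0,0,0],[0.28,0.08,0,0,0,0],[0.19,0.14,0,0,0,0],[0.19,0.14,0,0,0,0],[0.19,0.14,0,0,0,0],[0.19,0.14,0,0,0,0]]'
python3 -m crank '[[0.11,0.13,0,0,0,0],[0.11,0.13,0,0,0,0],[0.11,0.13,0,0,0,0],[0.11,0.13,0,0,0,0],[0,0,0,0,0,0],[0,0,0,0,0,0],[0,0,0,0,0,0]]'
python3 -c "
from h import *
f=grab('wrist'); cv2.imwrite('pics/w3.png',f['image'][:,:,::-1])"
```

```text
clock: 5.45
tcp_pos: [0.5793, 0.089, 0.1065]
orientation: [-2.222, -2.221, 0.0]
contact_force: [1.0, 0.2, 0.4]
grip_width: 0.0001
gripper_force: 0.0
clock: 6.25
tcp_pos: [0.5972, 0.1263, 0.1065]
orientation: [2.222, 2.22, -0.0]
contact_force: [0.0, 0.1, -0.2]
grip_width: 0.0001
gripper_force: 0.0
clock: 6.95
tcp_pos: [0.6072, 0.1347, 0.1065]
orientation: [-2.222, -2.22, 0.0]
contact_force: [0.7, -0.2, 0.3]
grip_width: 0.0001
gripper_force: 0.0
```

View pics/w3.png

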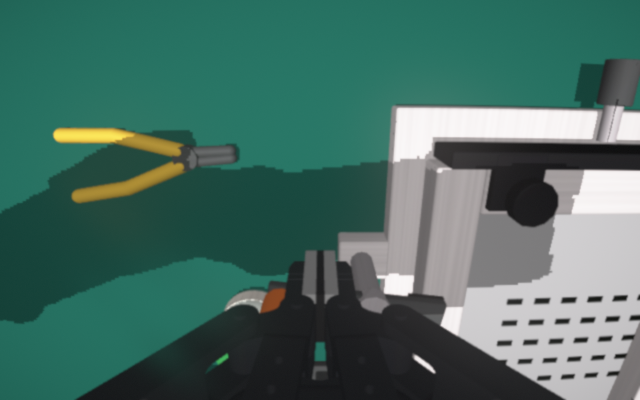

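The orange knob shows at (275,300), on the robot side of the fingers, and the hub post at about (365,280). I can't tell from this whether the catch swung, so I'll measure it.

```bash
python3 -c "
from h import *
w=load('wrist')
for uv in((275,300),(360,262),(372,295),(420,302),(435,305),(300,275),(320,256),(320,300)): print(uv,dep(w,uv).round(3))
s=grab('scene'); print('scene'); 
hsv=cv2.cvtColor(s['image'],cv2.COLOR_RGB2HSV)[170:200,330:370]; m=cv2.inRange(hsv,(4,110,60),(18,255,255)); ys,xs=np.nonzero(m); print(xs.mean()+330,ys.mean()+170,len(xs), dep(s,(xs.mean()+330,ys.mean()+170)).round(3))
a=cv2.resize(s['image'][130:230,280:420,::-1],None,fx=5.5,fy=5.5,interpolation=2); cv2.imwrite('pics/s3.png',a)"
```

```text
(275, 300) [0.582 0.1   0.108]
(360, 262) [0.638 0.09  0.048]
(372, 295) [0.64  0.093 0.094]
(420, 302) [0.671 0.087 0.092]
(435, 305) [0.681 0.084 0.093]
(300, 275) [0.599 0.143 0.15 ]
(320, 256) [0.608 0.147 0.141]
(320, 300) [0.608 0.144 0.169]
scene
348.57377049180326 180.54098360655738 61 [0.594 0.085 0.12 ]
```

View pics/s3.png

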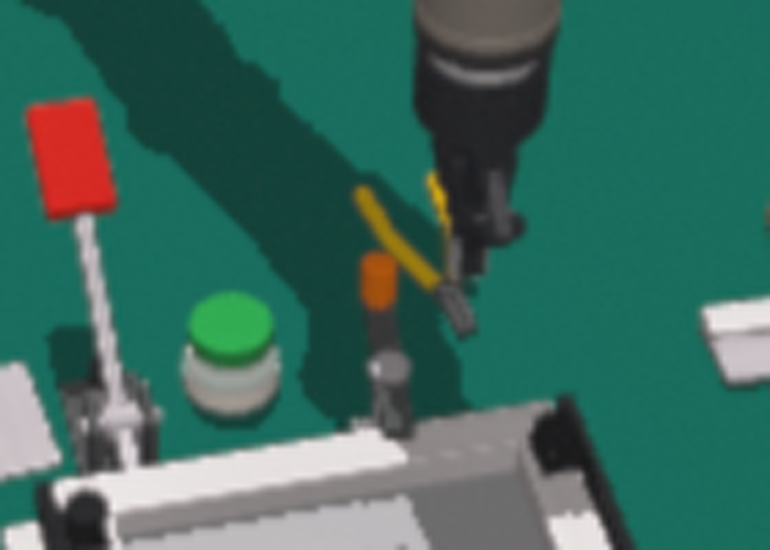

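The scene crop shows the catch unmoved, with the knob at (378,280). The fingertips at (470,272) seem to have passed over it, so I'll measure where the tip really is.

```bash
python3 -c "
from h import *
s=load('scene');w=load('wrist'); print(status.get_obs()['tcp_pos'])
for u in((363,175),(365,177),(366,178),(366,179),(367,178),(363,179),(362,179),(366,176)): print(u,dep(s,u).round(3))
print('wrist')
for v in range(244,262,2): print(v,dep(w,(312,v)).round(3),dep(w,(328,v)).round(3))
o=w['world_to_cam']; print((-o[:3,:3].T@o[:3,3]).round(3), o[:3,:3].round(2))"
```

```text
[0.60720092 0.13476428 0.1065116 ]
(363, 175) [0.617 0.126 0.159]
(365, 177) [0.618 0.133 0.149]
(366, 178) [0.62  0.135 0.146]
(366, 179) [0.617 0.137 0.138]
(367, 178) [0.621 0.139 0.146]
(363, 179) [0.617 0.127 0.141]
(362, 179) [0.615 0.124 0.139]
(366, 176) [0.62  0.135 0.155]
wrist
244 [ 0.601  0.081 -0.   ] [ 0.615  0.081 -0.001]
246 [ 0.601  0.079 -0.   ] [ 0.615  0.079 -0.   ]
248 [ 0.601  0.077 -0.001] [ 0.615  0.077 -0.001]
250 [0.604 0.147 0.135] [0.611 0.147 0.135]
252 [0.604 0.146 0.136] [0.611 0.146 0.136]
254 [0.604 0.147 0.138] [0.611 0.147 0.139]
256 [0.604 0.147 0.141] [0.611 0.147 0.14 ]
258 [0.604 0.147 0.142] [0.611 0.147 0.142]
260 [0.604 0.147 0.144] [0.611 0.147 0.144]
[0.608 0.22  0.274] [[ 1.   -0.   -0.  ]
 [ 0.    0.94 -0.33]
 [ 0.    0.33  0.94]]
```

Both cameras put the fingertips at z ≈ 0.134, while the reported TCP is at 0.1065. The real tip is therefore about 28 mm short of the stated TCP, and it passed over the knob. I'll go back, lower by 30 mm and check the tip again.

```bash
python3 -m crank '[[-0.72,-0.23,-0.2,0,0,0],[-0.72,-0.23,0,0,0,0],[-0.72,-0.23,0,0,0,0],[-0.72,-0.23,0,0,0,0],[-0.72,-0.23,0,0,0,0],[-0.72,-0.23,0.2,0,0,0],[0,0,0,0,0,0],[0,0,0.5,0,0,0],[0,0,0.5,0,0,0],[0,0,0.5,0,0,0],[0,0,0,0,0,0],[0,0,0,0,0,0]]'
python3 -c "
from h import *
w=grab('wrist')
for v in (250,252,254): print(v,dep(w,(312,v)).round(3),dep(w,(328,v)).round(3))
from m import blob
" | head -3
```

```text
clock: 8.25
tcp_pos: [0.5794, 0.0489, 0.0759]
orientation: [-2.221, -2.221, 0.002]
contact_force: [0.1, -0.3, -0.0]
grip_width: -0.0
gripper_force: 0.0
250 [0.576 0.061 0.104] [0.584 0.061 0.105]
252 [0.577 0.061 0.106] [0.584 0.061 0.106]
254 [0.577 0.061 0.108] [0.584 0.061 0.108]Traceback (most recent call last):
  File "<string>", line 5, in <module>
    from m import blob
  File "m.py", line 10, in <module>
    a,ca=blob(t,*c,bt);b,cb=blob(s,*c,bs); p,e=tri(t,a,s,b)
         ~~~~^^^^^^^^^
  File "m.py", line 5, in blob
    c=max(cv2.findContours(k,0,2)[0],key=cv2.contourArea); M=cv2.moments(c)
ValueError: max() iterable argument is empty
```

```bash
python3 -m crank '[[0.25,0,0,0,0,0],[0.25,0,0,0,0,0],[0.25,0,0,0,0,0],[0.25,0,0,0,0,0],[0.25,0,0,0,0,0],[0.25,0,0,0,0,0],[0.25,0,0,0,0,0],[0.25,0,0,0,0,0]]'
python3 -m crank '[[0.28,0.08,0,0,0,0],[0.28,0.08,0,0,0,0],[0.28,0.08,0,0,0,0],[0.28,0.08,0,0,0,0],[0.19,0.14,0,0,0,0],[0.19,0.14,0,0,0,0],[0.19,0.14,0,0,0,0],[0.19,0.14,0,0,0,0]]'
python3 -m crank '[[0.11,0.13,0,0,0,0],[0.11,0.13,0,0,0,0],[0.11,0.13,0,0,0,0],[0.11,0.13,0,0,0,0],[0,0,0,0,0,0],[0,0,0,0,0,0],[0,0,0,0,0,0]]'
python3 -c "
from h import *
f=grab('wrist'); s=grab('scene')
hsv=cv2.cvtColor(s['image'],cv2.COLOR_RGB2HSV)[165:210,335:390]; m=cv2.inRange(hsv,(4,110,60),(18,255,255)); ys,xs=np.nonzero(m); print(xs.mean()+335,ys.mean()+165,len(xs), dep(s,(xs.mean()+335,ys.mean()+165)).round(3))
cv2.imwrite('pics/w4.png',np.hstack([cv2.resize(f['image'],(400,250))[...,::-1],cv2.resize(s['image'][140:227,290:430,::-1],(400,250),interpolation=2)]))"
```

```text
clock: 9.1
tcp_pos: [0.5799, 0.0887, 0.0766]
orientation: [2.222, 2.22, 0.0]
contact_force: [0.7, -2.0, 0.8]
grip_width: 0.0002
gripper_force: 0.8
clock: 9.9
tcp_pos: [0.5972, 0.1267, 0.0764]
orientation: [-2.222, -2.22, 0.0]
contact_force: [-0.1, -1.8, 0.4]
grip_width: -0.0001
gripper_force: 0.6
clock: 10.6
tcp_pos: [0.6079, 0.135, 0.0766]
orientation: [2.222, 2.221, 0.001]
contact_force: [-1.2, 1.0, 0.1]
grip_width: -0.0002
gripper_force: 0.0
366.8857142857143 188.82857142857142 70 [0.642 0.134 0.118]
```

View pics/w4.png

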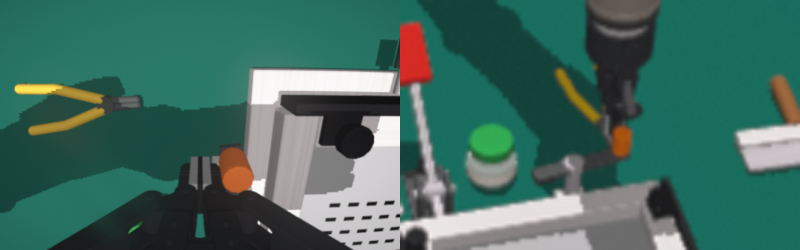

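The knob now measures about (0.632, 0.139), so the catch is at roughly 1.4 rad and aside. I'll retreat, lift, and move above the pad.

```bash
python3 -m crank '[[0,-0.5,0,0,0,0],[0,-0.5,0,0,0,0],[0,0,-1,0,0,0],[0,0,-1,0,0,0],[0,0,-1,0,0,0],[0,0,-1,0,0,0],[0,0,-1,0,0,0]]'
python3 -m crank '[[-0.89,-0.5,0,0,0,0],[-0.89,-0.5,0,0,0,0],[-0.89,-0.5,0,0,0,0],[-0.89,-0.5,0,0,0,0],[-0.89,-0.5,0,0,0,0],[-0.89,-0.5,0,0,0,0],[-0.89,-0.5,0,0,0,0],[-0.89,-0.5,0,0,0,0],[-0.89,-0.5,0,0,0,0],[-0.89,-0.5,0,0,0,0],[-0.89,-0.5,0,0,0,0],[-0.89,-0.5,0,0,0,0]]'
python3 -m crank '[[0,0,0,0,0,0],[0,0,0,0,0,0],[0,0,0,0,0,0],[0,0,0,0,0,0]]'
python3 -c "
from h import *
w=grab('wrist'); t=grab('top');print(status.get_obs()['joints'].round(2))
for v in (250,252): print(v,dep(w,(312,v)).round(3),dep(w,(328,v)).round(3))
hsv=cv2.cvtColor(w['image'],cv2.COLOR_RGB2HSV); m=cv2.inRange(hsv,(0,150,60),(6,255,255))|cv2.inRange(hsv,(174,150,60),(180,255,255)); print(cv2.boundingRect(m))
ys,xs=np.nonzero(m)
P=np.array([dep(w,(x,y)) for x,y in zip(xs[::7],ys[::7])]); P=P[P[:,2]>.1]; print(P.min(0).round(3),P.max(0).round(3))
cv2.imwrite('pics/w5.png',np.hstack([cv2.resize(w['image'],(400,250))[...,::-1],cv2.resize(t['image'][120:295,160:440,::-1],(400,250),interpolation=2)]))"
```

```text
clock: 11.4
tcp_pos: [0.5865, 0.1349, 0.1771]
orientation: [-2.222, -2.22, 0.001]
contact_force: [0.2, -1.0, -0.5]
grip_width: -0.0001
gripper_force: 0.0
clock: 12.6
tcp_pos: [0.4667, -0.08, 0.1765]
orientation: [2.222, 2.221, 0.0]
contact_force: [0.2, -0.5, 0.1]
grip_width: 0.0003
gripper_force: 0.0
clock: 13.0
tcp_pos: [0.4681, -0.0777, 0.1765]
orientation: [2.22, 2.222, 0.0]
contact_force: [0.1, 0.2, 0.1]
grip_width: 0.0002
gripper_force: 0.0
[-0.48  0.19  0.59  2.08 -0.14  0.9   0.18]
250 [ 0.465 -0.066  0.205] [ 0.472 -0.066  0.205]
252 [ 0.465 -0.066  0.207] [ 0.472 -0.066  0.207]
(258, 183, 123, 76)
[ 0.432 -0.098  0.132] [ 0.507 -0.056  0.205]
```

View pics/w5.png

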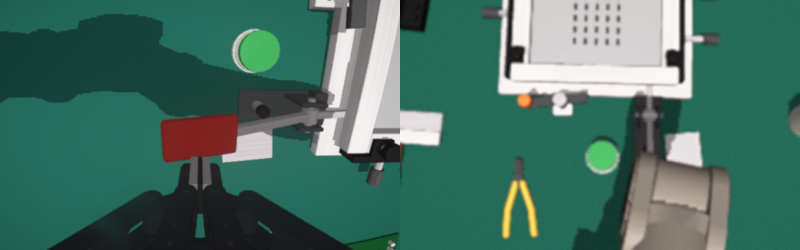

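The fingers are centred over the red pad, the catch is aside (orange at top-crop (524,100)), and the tip is 204 mm up. I'll descend to just above the pad and then press slowly along its arc.

```bash
python3 -m crank '[[0,0.1,0.8,0,0,0],[0,0.1,0.8,0,0,0],[0,0.05,0.5,0,0,0],[0,0,0.25,0,0,0],[0,0,0,0,0,0]]'
python3 -m crank '[[0,0,0.1,0,0,0],[0,0,0.1,0,0,0],[0,0,0.1,0,0,0],[0,0,0.1,0,0,0],[0,0,0,0,0,0]]'
```

```text
clock: 13.6
tcp_pos: [0.4722, -0.0785, 0.129]
orientation: [-2.221, -2.22, 0.002]
contact_force: [0.0, 0.3, 0.2]
grip_width: 0.0002
gripper_force: 0.0
clock: 14.1
tcp_pos: [0.4725, -0.0786, 0.1219]
orientation: [-2.222, -2.22, -0.0]
contact_force: [-2.8, 0.5, 9.8]
grip_width: -0.0004
gripper_force: 4.3
```

```bash
python3 -m crank '[[0,-0.07,0.15,0,0,0],[0,-0.07,0.15,0,0,0],[0,-0.07,0.15,0,0,0],[0,-0.07,0.15,0,0,0],[0,-0.07,0.15,0,0,0],[0,-0.07,0.15,0,0,0],[0,-0.07,0.15,0,0,0],[0,-0.07,0.15,0,0,0],[0,-0.07,0.15,0,0,0],[0,-0.05,0.15,0,0,0]]'
python3 -m crank '[[0,-0.04,0.15,0,0,0],[0,-0.04,0.15,0,0,0],[0,-0.04,0.15,0,0,0],[0,-0.04,0.15,0,0,0],[0,-0.03,0.15,0,0,0],[0,-0.03,0.15,0,0,0],[0,-0.03,0.15,0,0,0],[0,-0.03,0.15,0,0,0],[0,-0.02,0.15,0,0,0],[0,-0.02,0.15,0,0,0]]'
python3 -m crank '[[0,0,0.15,0,0,0],[0,0,0.15,0,0,0],[0,0,0.15,0,0,0],[0,0,0.15,0,0,0],[0,0,0.15,0,0,0],[0,0,0.15,0,0,0],[0,0,0.15,0,0,0]]'
```

```text
clock: 15.1
tcp_pos: [0.4602, -0.0786, 0.0923]
orientation: [2.221, 2.22, 0.003]
contact_force: [-2.0, -0.6, 9.0]
grip_width: -0.0
gripper_force: 4.5
clock: 16.1
tcp_pos: [0.4532, -0.0786, 0.0622]
orientation: [2.222, 2.22, 0.002]
contact_force: [-2.3, 0.9, 10.7]
grip_width: -0.0005
gripper_force: 5.3
clock: 16.8
tcp_pos: [0.4514, -0.0786, 0.0407]
orientation: [-2.221, -2.219, 0.001]
contact_force: [-5.5, -0.2, 9.6]
grip_width: -0.0001
gripper_force: 5.6
```

```bash
python3 -m crank '[[0,0,0.15,0,0,0],[0,0,0.15,0,0,0],[0,0,0.15,0,0,0],[0,0,0.12,0,0,0]]'
python3 -m crank '[[0,0,0.06,0,0,0],[0,0,0.06,0,0,0],[0,0,0.06,0,0,0],[0,0,0,0,0,0]]'
```

```text
clock: 17.2
tcp_pos: [0.4516, -0.0786, 0.0293]
orientation: [-2.221, -2.219, 0.001]
contact_force: [-5.6, 0.3, 14.9]
grip_width: 0.0002
gripper_force: 7.5
clock: 17.6
tcp_pos: [0.4518, -0.0786, 0.0263]
orientation: [-2.222, -2.219, 0.0]
contact_force: [-6.1, 0.7, 18.8]
grip_width: -0.0002
gripper_force: 10.0
```

The force has risen from about 10 N to 19 N, as it should on the rubber stop. I'll check the tilt and the surroundings.

```bash
python3 -m crank '[[0,0,0,0,0,0],[0,0,0,0,0,0],[0,0,0,0,0,0]]'
python3 -c "
from h import *
s=grab('scene')
cv2.imwrite('pics/s6.png',cv2.resize(s['image'][110:310,150:470,::-1],(800,500),interpolation=2))
t=grab('top')
for uv in((260,183),(300,183),(345,183),(300,85),(300,92)): print(uv,dep(t,uv).round(3))
w=grab('wrist'); hsv=cv2.cvtColor(w['image'],cv2.COLOR_RGB2HSV); m=cv2.inRange(hsv,(0,150,60),(6,255,255)); ys,xs=np.nonzero(m)
P=np.array([dep(w,(x,y)) for x,y in zip(xs[::5],ys[::5])]); P=P[(P[:,2]<.09)&(P[:,2]>.02)&(P[:,1]<-.05)&(P[:,1]>-.1)]; print(P.min(0),P.max(0),np.polyfit(P[:,0],P[:,2],1))"
```

```text
clock: 17.9
tcp_pos: [0.4518, -0.0786, 0.0263]
orientation: [-2.222, -2.219, -0.0]
contact_force: [-7.0, -0.2, 18.7]
grip_width: 0.0
gripper_force: 9.8
(260, 183) [0.666 0.119 0.032]
(300, 183) [0.668 0.013 0.032]
(345, 183) [ 0.671 -0.108  0.033]
(300, 85) [0.921 0.018 0.083]
(300, 92) [0.899 0.017 0.091]
[ 0.41346017 -0.09878221  0.03348736] [ 0.48897378 -0.05565792  0.07644131] [ 0.29955371 -0.08641561]
```

View pics/s6.png

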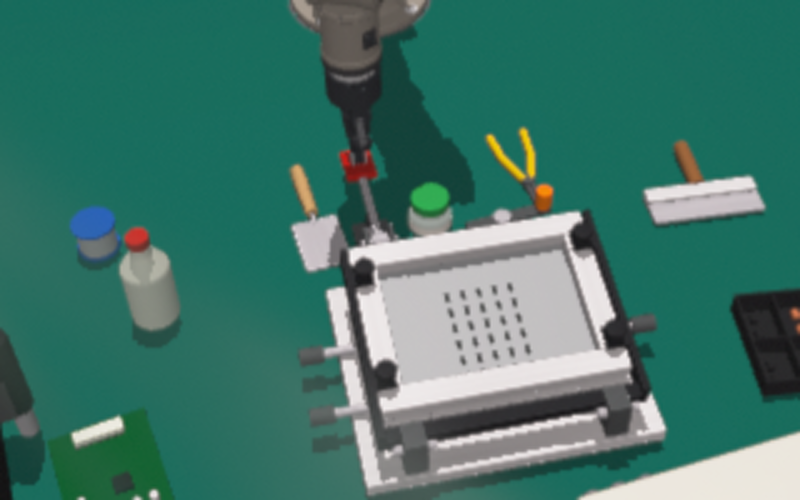

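The frame is tilted up, with the lever down under the fingers at (358,165). The knob at (543,195) is aside and the other things haven't moved. The pad's slope of about 0.29 rad matches the stop.

```bash
python3 -c "
from h import *
print(r.hand_in())"
```

```text
the job is handed in; nothing more can be done
None
```

I swung the catch aside to about 1.4 rad and am holding the lever down on its stop at about 19 N with the frame raised, and the job is handed in; the first push passed over the knob without touching it, because the real fingertips sit about 28 mm short of the reported TCP.

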